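# Measure the microscope parts on the bench caliper

### The job

Measure each microscope part standing on the bench (one or two of: eyepiece, spacer tube, objective) with the bench caliper: switch the readout on with the power key, close the empty jaws fully and press the zero key, then take the parts there are, one at a time from the widest to the narrowest, stand each upright on the base plate against the fixed jaw, slide the other jaw gently up by its thumb post until it touches without cocking it, let go and press the record key, and stand the measured part upright in the tray. When all are measured, close the empty jaws fully again and press the power key to switch off. Press zero only with the jaws closed, and leave the other things on the bench where they are.

Things in the scene. Friction and masses are not known exactly. Their poses are not given: they have to be found in the camera images.
- caliper: Bench caliper fixed to the bench: base plate 130 (x) by 250 (y) by 12 mm, origin at the centre of its underside. A rail runs along y at x = 30 mm, top 26 mm above the bench. Two steel jaws, 12 to 36 mm above the bench, 12 mm thick, reach to x = -51 mm. The fixed jaw's face is the plane y = -75 mm, looking to +y; the sliding jaw faces it and opens to +y. Parts stand on the plate between them.
- anvil (a point): Point on the fixed jaw's face at base plate level (12 mm above the bench), at x = -25, y = -75 mm in the caliper's frame; axes parallel to the caliper's. A part to be measured has its centre one radius to the +y side of this point.
- jaw_slide (a joint): The gap between the jaw faces in m: 0 closed, 0.075 fully open. The carriage stays where it is left; sliding friction about 1.5 N.
- jaw_rock (a joint): How far the sliding jaw is cocked out of square, rad; 0 is square. It pivots on the rail line (caliper x = 30 mm) against a spring of 13 N m/rad: a part at x = -25 mm pressed with 10 N cocks it 0.04 rad, and more than 0.07 rad harms the caliper. It springs back when the push ends.
- jaw_face (a point): Point on the sliding jaw's face plane (taken as square, it moves with the carriage), directly opposite the anvil point, at the same height, one gap away from it towards +y; axes parallel to the caliper's.
- thumb_post (a point): Centre of the top of the steel thumb post on the black carriage, 80 mm above the bench: an upright cylinder 14 mm in diameter, 40 mm tall (carriage top 40 mm above the bench). It lies on the rail line, 52 mm to the +y side of the sliding jaw's face. Pinch it from above and slide it along the caliper's y axis to move the jaw squarely.
- console: White readout box with a display, fixed to the bench, 100 (x) by 160 (y) by 35 mm; origin at the centre of its underside. Three round metal keys in a row along its y axis at x = -22 mm: power (smallest) at y = 50 mm, zero (middle) at y = 4 mm, record (largest) at y = -48 mm.
- key_power_top (a point): Centre of the top of the power key when up (moves down with it), 56 mm above the bench; metal round cap 16 mm across standing 9 mm proud of a black collar. The smallest, leftmost seen from the robot; switches on and off.
- key_zero_top (a point): Centre of the top of the zero key when up (moves down with it), 56 mm above the bench; metal round cap 22 mm across standing 9 mm proud of a black collar. The middle one.
- key_record_top (a point): Centre of the top of the record key when up (moves down with it), 56 mm above the bench; metal round cap 30 mm across standing 9 mm proud of a black collar. The largest, rightmost seen from the robot.
- key_power (a joint): Spring key on top of the console; joint value = how far it is pressed, 0 up to 0.005 m fully down. Starts to move at 1.2 N, fully down at 4 N; counts as pressed beyond 3 mm; springs back. 
- key_zero (a joint): Spring key on top of the console; joint value = how far it is pressed, 0 up to 0.005 m fully down. Starts to move at 1.2 N, fully down at 4 N; counts as pressed beyond 3 mm; springs back. 
- key_record (a joint): Spring key on top of the console; joint value = how far it is pressed, 0 up to 0.005 m fully down. Starts to move at 1.2 N, fully down at 4 N; counts as pressed beyond 3 mm; springs back. 
- tray: Shallow open grey tray fixed to the bench, 170 (x) by 160 (y) mm outside, walls 4 mm thick and 14 mm high, floor 4 mm thick; origin at the centre of its underside.
- eyepiece: Black microscope eyepiece, loose, standing on its wide end (90 g, weighted low): foot 48 mm in diameter and 26 mm high (the diameter that is measured), above it a barrel 34 mm in diameter up to 54 mm, where it is gripped. Origin at the centre of its underside, z up. None if absent.
- tube: Aluminium spacer tube with a flange, loose, standing on the flange (80 g, weighted low): flange 42 mm in diameter and 26 mm high (the diameter that is measured), above it a neck 26 mm in diameter up to 54 mm, where it is gripped. Origin at the centre of its underside, z up. None if absent.
- objective: Steel microscope objective, loose, standing on its wide end (110 g, weighted low): foot 34 mm in diameter and 26 mm high (the diameter that is measured), above it a nose 18 mm in diameter up to 54 mm, where it is gripped. Origin at the centre of its underside, z up. None if absent.
- lens_cap: Bystander: black ring 36 mm across, 9 mm high, on the bench; origin at its underside.
- pen: Bystander: blue pen 130 mm long, 9 mm thick, lying along its x axis.
- alcohol: Bystander: white bottle 64 mm across, 150 mm tall.
- slide_box: Bystander: cardboard box 85 (x) by 110 (y) by 35 mm.
- screwdriver: Bystander: screwdriver lying along its x axis.
- multimeter: Bystander: orange multimeter 140 (x) by 75 (y) by 34 mm.
- jar: Bystander: small clear jar 60 mm across, 70 mm tall.
There are look-alikes about, which are no part of the job. Leave any pink look-alike of the console alone.

How it is judged (in metres and radians):
On the way, in this order (a step that is already met when the one before it is completed fails the run):
1. the readout is switched on: the power key is pressed down (value of joint key_power above 0.003 m), for 0.1 s.
2. with the empty jaws fully closed (gap under 1.5 mm) the zero key is pressed down (value of joint jaw_slide below 0.0015 m and value of joint key_zero above 0.003 m), for 0.1 s.
3. the eyepiece stands upright against the fixed jaw, the sliding jaw closed on it and square (its face at most 1.5 mm off the part), and the record key is pressed (y of eyepiece in the frame of anvil between 0.021 and 0.027 m and x of eyepiece in the frame of anvil between -0.02 and 0.02 m and y of eyepiece in the frame of jaw_face between -0.0255 and -0.022 m and z of eyepiece in the frame of key_record_top above -0.041 m and z of eyepiece in the frame of anvil below 0.0015 m and angle between eyepiece's own z axis and vertical below 0.08 rad), for 0.1 s.
4. the tube stands upright against the fixed jaw, the sliding jaw closed on it and square (its face at most 1.5 mm off the part), and the record key is pressed (y of tube in the frame of anvil between 0.018 and 0.024 m and x of tube in the frame of anvil between -0.02 and 0.02 m and y of tube in the frame of jaw_face between -0.0225 and -0.019 m and z of tube in the frame of key_record_top above -0.041 m and z of tube in the frame of anvil below 0.0015 m and angle between tube's own z axis and vertical below 0.08 rad), for 0.1 s.
5. the objective stands upright against the fixed jaw, the sliding jaw closed on it and square (its face at most 1.5 mm off the part), and the record key is pressed (y of objective in the frame of anvil between 0.014 and 0.02 m and x of objective in the frame of anvil between -0.02 and 0.02 m and y of objective in the frame of jaw_face between -0.0185 and -0.015 m and z of objective in the frame of key_record_top above -0.041 m and z of objective in the frame of anvil below 0.0015 m and angle between objective's own z axis and vertical below 0.08 rad), for 0.1 s.
6. with the jaws empty and fully closed again (gap under 1.5 mm) the power key is pressed down to switch off (value of joint jaw_slide below 0.0015 m and value of joint key_power above 0.003 m), for 0.1 s.
At the end, for the whole second after the job is handed in: Every part present stands upright (within 0.1 rad) and at rest on the tray's floor, its centre at least about 1 cm inside the tray's outer edge, and the caliper's jaws are closed to under 2 mm (value of joint jaw_slide below 0.002 m and x of eyepiece in the frame of tray between -0.075 and 0.075 m and y of eyepiece in the frame of tray between -0.07 and 0.07 m and z of each of eyepiece, tube, objective in the frame of tray below 0.009 m and angle between each of eyepiece, tube, objective's own z axis and vertical below 0.1 rad and linear speed of each of eyepiece, tube, objective below 0.02 m/s and x of tube in the frame of tray between -0.075 and 0.075 m and y of tube in the frame of tray between -0.07 and 0.07 m and x of objective in the frame of tray between -0.075 and 0.075 m and y of objective in the frame of tray between -0.07 and 0.07 m); the robot touches nothing.
It fails at once if the sliding jaw is cocked out of square by more than 0.07 rad (about 16 N at the part) (value of joint jaw_rock above 0.07 rad or value of joint jaw_rock below -0.07 rad).
It fails at once if the zero key is pressed while the jaws are open by more than 3 mm (value of joint each of key_zero, jaw_slide above 0.003 m).
It fails at once if a bystander is shoved more than 3 cm (distance of any of lens_cap, pen, alcohol, slide_box, screwdriver, multimeter, jar from where it was at the start of the episode above 0.03 m).
Of eyepiece, tube, objective only 1 to 2 are there at a start; the rules pass over those that are not, and their reading is None.
At some moment in a run one of eyepiece, tube, objective may be knocked a few centimetres aside while the robot is not near it.
It also fails if it takes over 210 s, if anything falls off the work surface, if the arm or the gripper's body presses on something with over 40 N, if the wrist force passes 120 N, or if a joint passes its speed limit or range.

### The arm

A 6-joint arm with a two-finger parallel gripper is mounted at the origin on the work surface. World frame = base frame: x ahead of the robot, y to its left, z up, the work surface at z = 0. Lengths are in mm, angles in rad, forces in N, time in s.
With the tool pointing down it reaches from about 350 to 875 mm from the base axis. Payload 4.2 kg.
Tool frame: the origin (TCP) lies on the mounting face of the last link; the fingertips stand 173 mm ahead of it and the grasp point (between the pads) lies grip_point_offset ahead of it (grip_point_offset is the distance from the TCP to the grasp point, in mm); z points along the fingers, y is the line along which they close (so a half turn about z gives the same grasp; the last joint's range is limited). The gripper opens to 85 mm and grips with 20 to 120 N. Pads are 22 mm wide; open, the fingers measure 114 mm over their backs; the gripper's body (76 mm by 85 mm) begins 54 mm behind the grasp point. The pads swing forward as they close: fully open they stand 13 mm farther back than shut.
Start: joints at [1.561, 0.385, 0.008, 0, -1.194, -0.259], TCP at [165.952, 602.544, 404.712] pointing down, gripper open.
Joint ranges: [-3.14, 3.14], [-1.21, 2.06], [-1.07, 1.41], [-3.16, 2.05], [-2.99, -0.16], [-3.1, 3.1]. Speed limits (rad/s): [2.79, 2.79, 3.14, 3.14, 3.14, 3.14].

### API

Orientations are given as a unit quaternion [x, y, z, w].
In Python, from bench import read_state, get_image, job_done, recognise, place_of, grip_point_offset gives the robot as it stands. The module is installed in compiled form; this text tells all that it offers.
- The arm moves only by the tool carry_out, never from a script. Its arguments are lists of equal length, an entry for each row: "slide": the shift along the tool's x, y, z in m, a list of three; "roll": the turn about the tool's z in degrees; "claw": the finger opening in m, from 0 to 0.0854. A call has 1 to 8 rows; each row is the pose to reach, as a shift and turn from the pose commanded when the call began, along the tool's axes at that moment; what a row does not reach only later rows make up. A row lasts 1/8 s, in which the tool goes at most 62.5 mm and 10.7 degrees, less where a joint would pass 70% of its speed; a pose out of reach is approached as far as the arm can. A call with a gripper value outside its range is refused whole. The fingers move at their own pace and stop on an object; the grip force is fixed at half the most. Time passes only in rows, so rows that repeat a pose let the fingers close. It gives the time, the measured TCP pose, the force, the opening and the grip force at its end, in the units of the state.
- read_state(): the state, without advancing time (a new reading comes with each control period).
- get_image(name): name is "side" or "top"; returns a dict with "img" (400x640x3 uint8, red, green, blue), "z_map" (400x640 float32, mm along the optical axis (not along the pixel's ray), 0 where there is no reading), "mtx" (3x3 intrinsics, pixels), "world_from_camera" (4x4, takes a point from camera to world coordinates). Camera axes: x right, y up, looking along -z (the intrinsics and any distortion apply to the point x, -y, -z); pixel columns grow to the right and rows downward; lengths in mm; the calibration is good to about 2 mm. A picture is of the moment at which its call begins.
- job_done(): hands the job in; it is judged then, once.
Trained networks look in a picture, given as the dict that the camera call returned (one of the last four; its "shot" number tells which), for a name from the list of things; names that differ only in an ending like _2 or _b are one class to them, and where a whole thing is asked for, a point or a joint stands for the part that bears it (a point fixed in the world has none). Each returns a list of dicts, best first, with "conf" (0 to 1); they miss things now and then, are a little off and sometimes report something else, mostly with a low value. They report only what shows in the picture. A call takes as long as a camera call. They do not tell look-alikes from the thing itself.
- recognise(picture, thing): "at" ([column, row] in pixels, amid what is visible of it).
- place_of(picture, thing): "at" ([column, row] in pixels: a listed point, or the origin of a listed thing).
The state is a dict: "clock": time; "joints": joint angles; "joint_vel": joint speeds; "joint_efforts": joint torques, N m; "position": TCP position; "ee_rot": TCP orientation; "contact_force": force on the tool from outside, world axes, zero at the start; "wrist_torque": the same for the moment, N m; "gripper_width": finger opening in mm; "grasp_force": force on a finger pad.
Only numpy, scipy, OpenCV 4.12 (cv2) and the standard library are available. Lean on these libraries where they do the work, as an engineer would, in place of code of your own. Each camera call takes 0.05 s, during which the arm holds its last target. There are 200 camera calls.

## Working session

There is one attempt and no reset: what is moved stays moved. The work goes in short steps, Python scripts to look and compute and a tool call to move; the robot and the scene stay as the last step left them, time stands still between calls to the robot, and variables do not carry over. Pictures are saved under pics/ and viewed, at most 14 in all, crops included, and the job is handed in when it is done.

Besides the shell and the picture viewer there is one more tool, called after "Request:" as name(argument=value, ...) on one line, values as JSON. carry_out: Moves the arm, as the interface text tells. Its arguments: {"type":"object","properties":{"slide":{"type":"array"},"roll":{"type":"array"},"claw":{"type":"array"}},"required":["slide","roll","claw"]}

```bash
mkdir -p pics
cat > h.py <<'E'
import numpy as np, cv2
from bench import *
from scipy.spatial.transform import Rotation as R
def ray(p,px):
    # returns origin, direction (world)
    u=cv2.undistortPoints(np.array([[px]],float),np.array(p["mtx"],float),None)[0,0]
    T=np.array(p["world_from_camera"]); d=T[:3,:3]@np.array([u[0],-u[1],-1.0]); return T[:3,3],d
def at_z(p,px,z):
    o,d=ray(p,px); return o+d*(z-o[2])/d[2]
def at_depth(p,px):
    c,r=int(round(px[0])),int(round(px[1])); zz=p["z_map"][max(r-1,0):r+2,max(c-1,0):c+2]; zz=zz[zz>0]
    o,d=ray(p,px); return o+d*np.median(zz) if len(zz) else None
def save(p,n,box=None,s=1):
    im=p["img"][:,:,::-1]
    if box: im=im[box[1]:box[3],box[0]:box[2]]
    cv2.imwrite("pics/"+n,cv2.resize(im,None,fx=s,fy=s,interpolation=cv2.INTER_CUBIC))
E
python3 - <<'E'
from h import *
s=read_state(); print(s); print(grip_point_offset() if callable(grip_point_offset) else grip_point_offset)
for n in("top","side"):
    p=get_image(n); save(p,n+"0.png"); print(n,p.keys(),np.array(p["world_from_camera"]).round(2).tolist(),p["mtx"])
    for t,z in dict(caliper=0,anvil=12,jaw_face=12,thumb_post=80,console=0,key_power_top=56,key_zero_top=56,key_record_top=56,tray=0,eyepiece=0,tube=0,objective=0).items():
        for q in place_of(p,t)[:3]:
            print(t,np.round(q["at"]),round(q["conf"],2),at_z(p,q["at"],z).round(0)[:2])
E
```

```text
{'clock': 0.0, 'joints': array([ 1.56060766e+00,  3.85552403e-01,  6.63411375e-03, -5.54458404e-04,
       -1.19403149e+00, -2.58631872e-01]), 'joint_vel': array([ 7.40445999e-05,  1.18434008e-03, -1.51498093e-04, -2.06971084e-03,
       -1.42343383e-04, -1.34783675e-05]), 'joint_efforts': array([ 2.11373972e-04, -3.92287660e+01,  1.88396770e+01,  4.18592423e+00,
       -4.58639493e-03,  4.32819945e-06]), 'position': array([165.88167259, 602.36302401, 403.61870292]), 'ee_rot': array([ 9.90966213e-01, -1.34107193e-01, -1.22279951e-04,  1.10035500e-03]), 'contact_force': array([ 0.35511397, -0.51306391,  0.19900956]), 'wrist_torque': array([ 0.02674122,  0.03797567, -0.04999492]), 'grasp_force': 0.0, 'gripper_width': 85.28107948947621}
154.70000000000002
top dict_keys(['img', 'z_map', 'mtx', 'world_from_camera', 'shot']) [[0.01, 1.0, -0.08, 368.48], [-1.0, 0.01, 0.02, -39.92], [0.02, 0.08, 1.0, 1311.54], [0.0, 0.0, 0.0, 1.0]] [[378.24833482   0.         319.55489499]
 [  0.         378.24833482 195.23462093]
 [  0.           0.           1.        ]]
caliper [300. 150.] 0.73 [632.   2.
[... 1100 characters left out ...]
26.] 0.59 [639.   4.]
anvil [276. 208.] 0.64 [616. -69.]
jaw_face [273. 220.] 0.6 [617. -12.]
jaw_face [320. 160.] 0.23 [ 488. -328.]
thumb_post [251. 219.] 0.63 [670.  46.]
thumb_post [338. 241.] 0.16 [403. 112.]
console [398. 158.] 0.97 [ 192. -375.]
console [351. 121.] 0.68 [ 374. -606.]
console [316. 163.] 0.65 [ 503. -323.]
key_zero_top [324. 149.] 0.61 [ 471. -338.]
key_zero_top [404. 150.] 0.52 [ 177. -356.]
key_zero_top [318. 225.] 0.42 [467.  34.]
key_record_top [408. 140.] 0.59 [ 159. -418.]
key_record_top [356. 102.] 0.52 [ 358. -670.]
key_record_top [323. 146.] 0.46 [ 477. -358.]
tray [292. 324.] 0.67 [510. 341.]
tube [315. 226.] 0.54 [479. -11.]
tube [250. 219.] 0.54 [695. -23.]
```

View pics/top0.png

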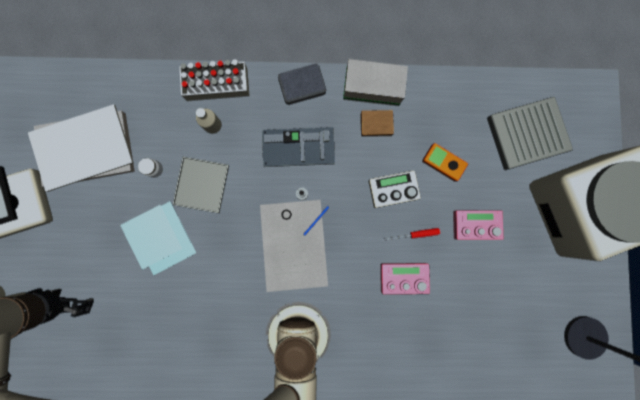

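View pics/side0.png

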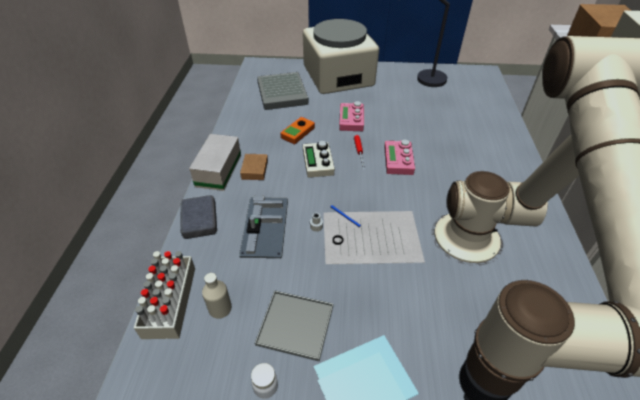

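The top view shows the white console near (395,190), the caliper near (298,147) and the tray near (202,185). One small standing part is at (302,193). The lens cap is at (287,214) and the pen at (316,221). The pink look-alikes are at (405,278) and (479,225). Now a close crop.

Run:
```python
from h import *
p=get_image("top"); q=get_image("side")
save(p,"c1.png",(255,115,435,215),4.4)
save(q,"c2.png",(235,135,345,265),4.5)
np.savez("shots.npz",tz=p["z_map"],ti=p["img"],sz=q["z_map"],si=q["img"],tm=p["mtx"],tw=p["world_from_camera"],sm=q["mtx"],sw=q["world_from_camera"])
def cloud(p):
    H,W=p["z_map"].shape; c,r=np.meshgrid(np.arange(W),np.arange(H)); z=p["z_map"]
    K=np.array(p["mtx"]); T=np.array(p["world_from_camera"])
    P=np.stack([(c-K[0,2])/K[0,0]*z,-(r-K[1,2])/K[1,1]*z,-z],-1)@T[:3,:3].T+T[:3,3]; P[z==0]=np.nan; return P
for n,P,im in(("top",cloud(p),p["img"]),("side",cloud(q),q["img"])):
    m=(abs(P[...,0]-480)<40)&(abs(P[...,1]+0)<40)
    for lo,hi in((15,22),(22,35),(35,48),(48,70)):
        k=m&(P[...,2]>lo)&(P[...,2]<hi); print(n,"part",lo,hi,k.sum(),P[k].mean(0).round(1) if k.any() else "",np.ptp(P[k],0).round(0) if k.any() else "", im[k].mean(0).round(0) if k.any() else"")
    for nm,cx,cy,lo,hi in(("console",490,-330,28,45),("tray",503,346,1,20),("plate",635,0,6,17)):
        k=(abs(P[...,0]-cx)<110)&(abs(P[...,1]-cy)<140)&(P[...,2]>lo)&(P[...,2]<hi)
        kk=cv2.morphologyEx(k.astype(np.uint8),cv2.MORPH_OPEN,np.ones((2,2)))>0
        r=cv2.minAreaRect(P[kk][:,:2].astype(np.float32)); print(n,nm,k.sum(),np.round(r[0],1),np.round(r[1],1),round(r[2],1))
    k=(abs(P[...,0]-635)<75)&(abs(P[...,1])<150)&(P[...,2]>60)&(P[...,2]<100); print("post",k.sum(),P[k].mean(0) if k.any() else "")
```

```text
top part 15 22 5 [469.  -10.7  20. ] [38. 28.  4.] [130. 139. 144.]
top part 22 35 64 [473.8  -6.3  26.9] [38. 38. 10.] [143. 154. 157.]
top part 35 48 3 [468.9  -3.9  37.8] [ 7. 23.  4.] [143. 154. 156.]
top part 48 70 46 [475.3  -6.1  54.5] [24. 23. 12.] [102. 108. 110.]
top console 1176 [ 519.9 -367.3] [ 96.8 249.5] 21.1
top tray 3326 [nan nan] [0. 0.] 0.0
top plate 1833 [637.1   4.1] [130.4 246.7] 3.7
post 19 [666.97188945  41.77726374  78.83339744]
side part 15 22 21 [474.3   8.7  18.6] [38. 33.  6.] [104. 106. 102.]
side part 22 35 68 [475.    1.6  27.1] [39. 35. 13.] [144. 151. 153.]
side part 35 48 23 [477.1   3.   40.7] [22. 12. 12.] [104. 106. 102.]
side part 48 70 49 [476.6  -3.9  54. ] [23. 27. 10.] [103. 109. 111.]
side console 637 [ 502.5 -360.6] [125.9 252.4] 19.8
side tray 5724 [513.2 364. ] [ 75.7 344.8] 40.0
side plate 1540 [636.8  10. ] [127.5 252.4] 3.3
post 32 [668.32580767  45.51856779  73.52399326]
```

View pics/c1.png

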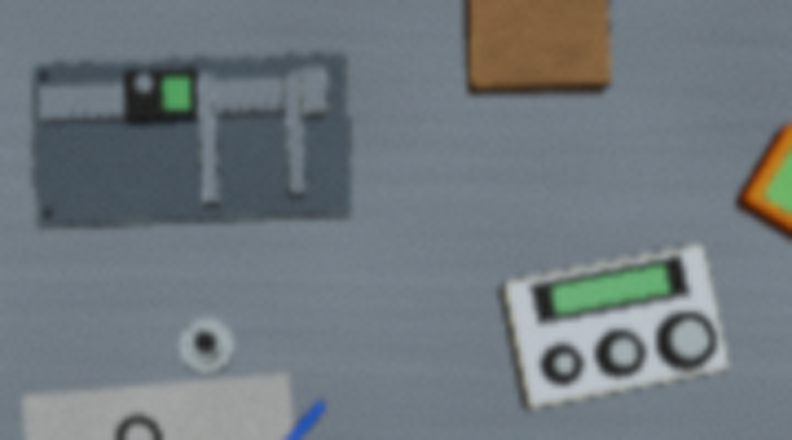

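View pics/c2.png

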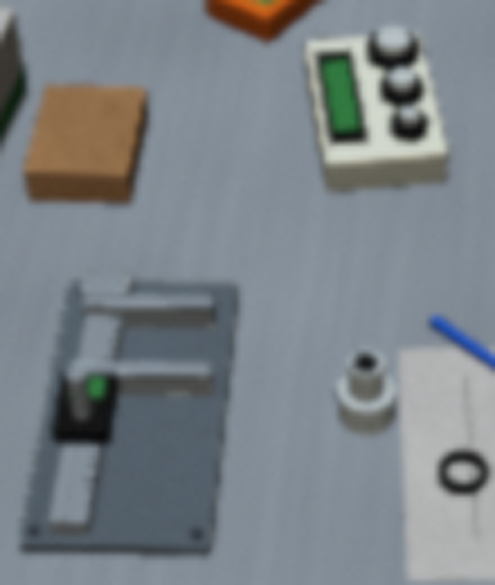

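```bash
cat >> h.py <<'E'
def tool():
    s=read_state(); return s,R.from_quat(s["ee_rot"])
def go(x,y,tip,yaw=None,off=173):
    """slide (tool axes, mm) and roll (deg) to bring point `off` ahead of TCP to x,y,tip; yaw = angle of tool y line, mod 180"""
    s,r=tool(); d=r.inv().apply(np.array([x,y,tip+off])-s["position"]); 
    a=None
    if yaw is not None:
        v=r.apply([0,1,0]); cur=np.degrees(np.arctan2(v[1],v[0])); a=-((yaw-cur+90)%180-90)
    print("slide mm",d.round(1),"roll",a,"tcp",s["position"].round(1),"F",s["contact_force"].round(1),"w",round(s["gripper_width"],1),"t",s["clock"],"j6",s["joints"][5].round(2)); return d,a
E
python3 - <<'E'
from h import *
p=get_image("top"); q=get_image("side")
T=dict(power=(382.7,197.3),zero=(396.4,195),rec=(411.4,192.3)); S=dict(power=(325.9,162.1),zero=(324.8,153.7),rec=(322.6,145.2))
for k in T: print(k,at_z(p,T[k],56).round(1),at_z(q,S[k],56).round(1))
# console white mask -> top face outline
for n,im,box,pp in(("top",p["img"],(365,165,425,212),p),("side",q["img"],(298,138,338,180),q)):
    g=cv2.cvtColor(im,cv2.COLOR_RGB2GRAY)
    x0,y0,x1,y1=box; m=(im[y0:y1,x0:x1].min(2)>175).astype(np.uint8)
    ys,xs=np.nonzero(m); r=cv2.minAreaRect(np.stack([xs+x0,ys+y0],1).astype(np.float32)); B=cv2.boxPoints(r)
    W=np.array([at_z(pp,b,35)[:2] for b in B]); print(n,"console box",W.round(0).tolist(),W.mean(0).round(1))
# plate: dark colour corners & part circle from top crop
z=lambda pt:(pt[0]/4.4+255,pt[1]/4.4+115)
for nm,pt,h in(("plateTL",(35,68),12),("TR",(345,55),12),("BR",(350,217),12),("BL",(40,228),12),("post",(144,84),80),("fixjaw tip",(297,195),36),("fixjaw face tip",(289,195),36),("slidejaw face tip",(218,203),36),("foot",(206,345),26),("neck top",(206,342),54)): print(nm,at_z(p,z(pt),h).round(1))
z=lambda pt:(pt[0]/4.5+235,pt[1]/4.5+135)
for nm,pt,h in(("plate FL",(80,280),12),("FR",(238,286),12),("NR",(210,552),12),("NL",(22,549),12),("post",(78,372),80),("neck top",(367,361),54),("foot",(366,390),26),("tray",(295-235,0),0)): print("side",nm,at_z(q,z(pt),h).round(1))
go(480,-310,85,None)
E
```

```text
power [ 463.4 -278.4   56. ] [ 460.9 -264.3   56. ]
zero [ 471.7 -324.5   56. ] [ 468.  -311.3   56. ]
rec [ 481.5 -375.    56. ] [ 479.6 -360.9   56. ]
top console box [[523.0, -241.0], [555.0, -390.0], [466.0, -407.0], [435.0, -259.0]] [ 495.  -324.1]
side console box [[554.0, -390.0], [459.0, -422.0], [434.0, -260.0], [521.0, -231.0]] [ 492.  -325.5]
plateTL [694.6 131.5  12. ]
TR [ 709.4 -114.    12. ]
BR [ 579.4 -119.1   12. ]
BL [566.9 124.6  12. ]
post [666.8  40.7  80. ]
fixjaw tip [592.1 -76.4  36. ]
fixjaw face tip [592.  -70.2  36. ]
slidejaw face tip [584.9 -15.3  36. ]
foot [475.3  -7.4  26. ]
neck top [475.3  -8.1  54. ]
side plate FL [ 701.9 -111.5   12. ]
side FR [ 580.8 -114.4   12. ]
side NR [567.2 134.6  12. ]
side NL [692.6 142.1  12. ]
side post [666.1  42.2  80. ]
side neck top [473.6  -6.8  54. ]
side foot [474.3  -4.5  26. ]
side tray [ 791.6 -476.9    0. ]
slide mm [545.1 796.4 146.7] roll None tcp [166.  602.5 404.7] F [0.3 0.2 0. ] w 85.7 t 1.5 j6 -0.26
```

Candidates for the console are the white box at (395,190) and the two pink ones at (405,278) and (479,225). I choose the white one. The loose part at (302,193) has a foot of about 42 mm and a neck of about 24 mm, so it is the tube. The lens cap ring at (287,214) is not a part.

Run:
```python
from h import *
d=np.load("shots.npz")
for a in "ts":
    z=d[a+"z"];K=d[a+"m"];T=d[a+"w"];c,r=np.meshgrid(np.arange(640),np.arange(400))
    P=np.stack([(c-K[0,2])/K[0,0]*z,-(r-K[1,2])/K[1,1]*z,-z],-1)@T[:3,:3].T+T[:3,3]
    for n,x,y in(("pow",463,-279),("zero",472,-325),("rec",481,-375)):
        k=(abs(P[...,0]-x)<22)&(abs(P[...,1]-y)<20)&(P[...,2]>50)&(P[...,2]<70)&(z>0); print(a,n,k.sum(),P[k].mean(0).round(1))
    k=(abs(P[...,0]-475)<40)&(abs(P[...,1]+8)<40)&(P[...,2]>50)&(P[...,2]<60); q=P[k]; print("neck",k.sum(),q.mean(0).round(1), ((q.max(0)+q.min(0))/2).round(1))
go(463,-279,90,100.6); print(read_state()["ee_rot"])
```

```text
t pow 31 [ 463.  -278.5   53.5]
t zero 37 [ 472.5 -324.8   54.9]
t rec 69 [ 483.4 -374.5   55.6]
neck 44 [475.4  -5.8  54.4] [476.   -6.9  54.8]
s pow 16 [ 462.5 -276.6   55.4]
s zero 31 [ 473.1 -320.7   54.8]
s rec 44 [ 484.5 -370.9   55.7]
neck 44 [476.7  -4.5  54.5] [477.   -5.2  54.3]
slide mm [520.5 771.  141.7] roll -26.000421962078065 tcp [166.  602.5 404.7] F [0.3 0.2 0. ] w 85.7 t 1.5 j6 -0.26
[ 9.90982706e-01 -1.33989834e-01 -2.26275446e-06 -1.62841452e-05]
```

Request:
carry_out(slide=[[0.365, 0.368, 0], [0.365, 0.368, 0], [0.365, 0.368, 0], [0.365, 0.368, 0], [0.365, 0.368, 0], [0.365, 0.368, 0], [0.365, 0.368, 0], [0.365, 0.368, 0]], roll=[0, 0, 0, 0, 0, 0, 0, 0], claw=[0, 0, 0, 0, 0, 0, 0, 0])

```text
clock: 2.5
position: [411.7, 164.9, 405.3]
ee_rot: [0.991, -0.134, 0.001, -0.001]
contact_force: [1.8, 0.5, 1.4]
gripper_width: -0.0
grasp_force: 0.0
```

```bash
python3 -c "
from h import *
go(463,-278,90,100.6)"
```

```text
slide mm [166.7 413.7 142. ] roll -25.959457449100398 tcp [411.7 164.9 405.3] F [1.8 0.5 1.4] w -0.0 t 2.5 j6 0.55
```

Request:
carry_out(slide=[[0.155, 0.403, 0.0], [0.155, 0.403, 0.0], [0.155, 0.403, 0.14], [0.155, 0.403, 0.14], [0.155, 0.403, 0.14], [0.155, 0.403, 0.14], [0.155, 0.403, 0.14], [0.155, 0.403, 0.14]], roll=[-10, -20, -26, -26, -26, -26, -26, -26], claw=[0, 0, 0, 0, 0, 0, 0, 0])

```text
clock: 3.5
position: [453.3, -265.3, 263.4]
ee_rot: [0.996, 0.091, -0.001, -0.0]
contact_force: [0.7, 0.3, 1.0]
gripper_width: 0.3
grasp_force: 0.0
```

Request:
carry_out(slide=[[0, 0, 0], [0, 0, 0]], roll=[0, 0], claw=[0, 0])

```text
clock: 3.75
position: [453.5, -262.8, 264.9]
ee_rot: [0.996, 0.092, 0.0, 0.0]
contact_force: [0.4, 0.4, -0.3]
gripper_width: 0.4
grasp_force: 0.0
```

```bash
python3 -c "
from h import *
go(463,-278,90,100.6)
p=get_image('side'); save(p,'s1.png',(270,110,370,200),5); print(read_state()['ee_rot'])"
```

```text
slide mm [ 6.5 16.7  1.9] roll -0.009886927184709293 tcp [ 453.5 -262.8  264.9] F [ 0.4  0.4 -0.3] w 0.4 t 3.75 j6 1.97
[9.95691620e-01 9.27253950e-02 4.22138092e-04 1.43012061e-04]
```

View pics/s1.png

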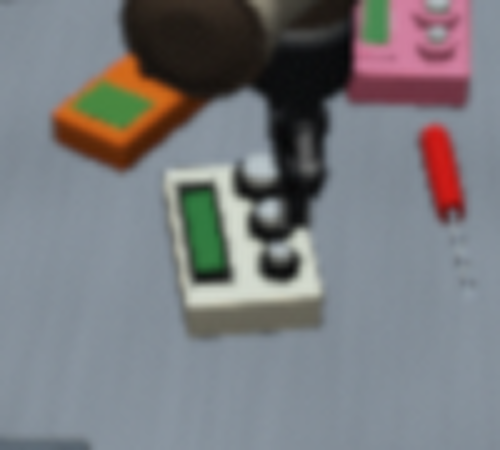

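The fingertip is at (298,220) in the crop. It is above and slightly behind the power key at (281,258), which agrees with the computed offset.

Request:
carry_out(slide=[[0.0065, 0.0167, 0], [0.0065, 0.0167, 0.02], [0.0065, 0.0167, 0.031], [0.0065, 0.0167, 0.031], [0.0065, 0.0167, 0.031]], roll=[0, 0, 0, 0, 0], claw=[0, 0, 0, 0, 0])

```text
clock: 4.42
position: [463.3, -277.8, 234.4]
ee_rot: [0.996, 0.093, 0.001, 0.0]
contact_force: [0.1, -0.0, 0.6]
gripper_width: 0.2
grasp_force: 0.0
```

```bash
python3 -c "
from h import *
go(463,-278,52,100.6)"
```

```text
slide mm [-0.4  0.1  9.4] roll 0.05701494738536894 tcp [ 463.3 -277.8  234.4] F [ 0.1 -0.   0.6] w 0.2 t 4.425 j6 2.0
```

Request:
carry_out(slide=[[0, 0, 0.004], [0, 0, 0.007], [0, 0, 0.0085], [0, 0, 0.0095], [0, 0, 0.0095]], roll=[0, 0, 0, 0, 0], claw=[0, 0, 0, 0, 0])

```text
clock: 5.05
position: [463.3, -278.1, 224.5]
ee_rot: [0.996, 0.092, 0.0, 0.0]
contact_force: [-0.0, 1.8, 3.4]
gripper_width: -0.4
grasp_force: 1.9
```

Request:
carry_out(slide=[[0, 0, 0.0008], [0, 0, 0.0008]], roll=[0, 0], claw=[0, 0])

```text
clock: 5.3
position: [463.3, -278.1, 224.4]
ee_rot: [0.996, 0.093, 0.0, 0.0]
contact_force: [-0.4, 2.2, 8.9]
gripper_width: 0.0
grasp_force: 4.2
```

Request:
carry_out(slide=[[0, 0, -0.04], [0, 0, -0.1], [0, 0, -0.11], [0, 0, -0.11]], roll=[0, 0, 0, 0], claw=[0, 0, 0, 0])

```text
clock: 5.8
position: [462.6, -278.1, 333.5]
ee_rot: [0.996, 0.092, 0.0, -0.0]
contact_force: [-0.1, 0.6, -0.8]
gripper_width: 0.0
grasp_force: 0.0
```

```bash
python3 -c "
from h import *
go(667,41,110,93.2)
p=get_image('top'); save(p,'t2.png',(365,165,430,215),6)
print([ (k['at'],k['conf']) for k in place_of(p,'thumb_post')])"
```

```text
slide mm [ 259.5 -276.2   50.7] roll 7.366664099625325 tcp [ 462.6 -278.1  333.5] F [-0.1  0.6 -0.8] w 0.0 t 5.8 j6 2.0
[([286.7, 131.8], 0.71)]
```

Request:
carry_out(slide=[[0.26, -0.276, 0], [0.26, -0.276, 0], [0.26, -0.276, 0], [0.26, -0.276, 0], [0.26, -0.276, 0], [0.26, -0.276, 0.05], [0.26, -0.276, 0.05], [0.26, -0.276, 0.05]], roll=[7.4, 7.4, 7.4, 7.4, 7.4, 7.4, 7.4, 7.4], claw=[0.05, 0.05, 0.05, 0.05, 0.05, 0.05, 0.05, 0.05])

```text
clock: 6.9
position: [667.5, 41.4, 280.1]
ee_rot: [1.0, 0.028, -0.003, 0.001]
contact_force: [0.1, -0.3, -0.2]
gripper_width: 50.2
grasp_force: 0.0
```

Request:
carry_out(slide=[[0, 0, 0], [0, 0, 0]], roll=[0, 0], claw=[0.05, 0.05])

```text
clock: 7.15
position: [667.5, 39.6, 284.9]
ee_rot: [1.0, 0.027, 0.001, -0.0]
contact_force: [0.4, 0.5, 0.4]
gripper_width: 49.7
grasp_force: 0.0
```

```bash
python3 -c "
from h import *
go(667,42,48,93.2)"
```

```text
slide mm [-0.5 -2.4 63.9] roll -0.09192491593069008 tcp [667.5  39.6 284.9] F [0.4 0.5 0.4] w 49.7 t 7.15 j6 1.32
```

Descend and pinch the post.

Request:
carry_out(slide=[[0, -0.0024, 0.03], [0, -0.0024, 0.05], [0, -0.0024, 0.064], [0, -0.0024, 0.064], [0, -0.0024, 0.064], [0, -0.0024, 0.064], [0, -0.0024, 0.064], [0, -0.0024, 0.064]], roll=[0, 0, 0, 0, 0, 0, 0, 0], claw=[0.05, 0.05, 0.05, 0.03, 0.005, 0.005, 0.005, 0.005])

```text
clock: 8.15
position: [668.1, 43.3, 220.7]
ee_rot: [1.0, 0.028, 0.001, 0.0]
contact_force: [-0.6, -1.1, 4.8]
gripper_width: 12.3
grasp_force: 58.6
```

```bash
python3 -c "
from h import *
go(667,42,48,93.2);print(read_state()['grasp_force'])
p=get_image('top'); save(p,'t3.png',(255,100,355,180),6);q=get_image('side'); save(q,'s3.png',(225,165,325,265),5)"
```

```text
slide mm [-1.1  1.3 -0.3] roll 0.018712155928540142 tcp [668.1  43.3 220.7] F [-0.6 -1.1  4.8] w 12.3 t 8.15 j6 1.32
58.60991656780243
```

View pics/s3.png

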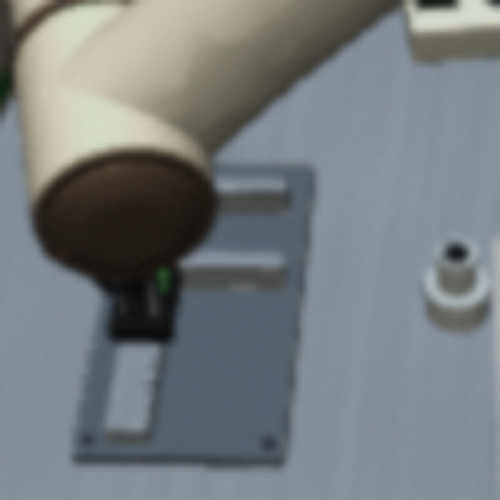

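The fingers close on the post on the carriage, at about (140,300) in the crop. Now I close the jaws.

Request:
carry_out(slide=[[0, 0.015, 0], [0, 0.03, 0], [0, 0.042, 0], [0, 0.05, 0], [0, 0.05, 0], [0, 0.05, 0]], roll=[0, 0, 0, 0, 0, 0], claw=[0.005, 0.005, 0.005, 0.005, 0.005, 0.005])

```text
clock: 9.0
position: [670.9, -6.8, 220.7]
ee_rot: [1.0, 0.028, 0.001, 0.0]
contact_force: [-0.7, -1.4, 6.2]
gripper_width: 12.0
grasp_force: 59.0
```

Request:
carry_out(slide=[[0, 0.002, 0], [0, 0.003, 0], [0, 0.003, 0]], roll=[0, 0, 0], claw=[0.005, 0.005, 0.005])

```text
clock: 9.38
position: [671.0, -9.1, 220.7]
ee_rot: [1.0, 0.028, 0.001, -0.0]
contact_force: [-0.8, -0.2, 5.3]
gripper_width: 12.4
grasp_force: 59.1
```

Request:
carry_out(slide=[[0, 0.001, 0], [0, 0.002, 0], [0, 0.002, 0]], roll=[0, 0, 0], claw=[0.005, 0.005, 0.005])

```text
clock: 9.75
position: [671.1, -11.0, 220.7]
ee_rot: [1.0, 0.028, 0.001, -0.0]
contact_force: [-0.1, 0.5, 6.5]
gripper_width: 12.2
grasp_force: 59.1
```

Request:
carry_out(slide=[[0, 0.001, 0], [0, 0.001, 0]], roll=[0, 0], claw=[0.005, 0.005])

```text
clock: 10.0
position: [671.2, -12.0, 220.7]
ee_rot: [1.0, 0.028, 0.001, -0.0]
contact_force: [-0.8, -0.5, 6.1]
gripper_width: 12.3
grasp_force: 59.1
```

Request:
carry_out(slide=[[0, 0.001, 0], [0, 0.001, 0]], roll=[0, 0], claw=[0.005, 0.005])

```text
clock: 10.25
position: [671.2, -12.3, 220.8]
ee_rot: [1.0, 0.028, 0.001, -0.001]
contact_force: [-2.3, 3.5, 5.6]
gripper_width: 12.4
grasp_force: 59.2
```

Request:
carry_out(slide=[[0, 0.0007, 0], [0, 0.0007, 0]], roll=[0, 0], claw=[0.005, 0.005])

```text
clock: 10.5
position: [671.2, -12.4, 220.7]
ee_rot: [1.0, 0.028, 0.001, -0.001]
contact_force: [-2.6, 6.2, 6.8]
gripper_width: 12.3
grasp_force: 59.3
```

Request:
carry_out(slide=[[0, 0, 0], [0, 0, 0], [0, 0, 0], [0, 0, -0.03], [0, 0, -0.09], [0, 0, -0.1], [0, 0, -0.1]], roll=[0, 0, 0, 0, 0, 0, 0], claw=[0.04, 0.04, 0.04, 0.04, 0.04, 0.02, 0.02])

```text
clock: 11.38
position: [670.7, -14.4, 320.1]
ee_rot: [1.0, 0.028, 0.001, -0.0]
contact_force: [-0.2, 0.2, -1.0]
gripper_width: 20.2
grasp_force: 0.0
```

```bash
python3 -c "
from h import *
go(472.7,-324,110,100.6)
p=get_image('top'); save(p,'t4.png',(255,110,345,180),6);q=get_image('side'); save(q,'s4.png',(225,165,325,265),5)
print([k for k in place_of(p,'thumb_post')])"
```

```text
slide mm [-214.9  298.2   36.5] roll -7.431909809874753 tcp [670.7 -14.4 320.1] F [-0.2  0.2 -1. ] w 20.2 t 11.375 j6 1.41
[{'at': [305.0, 137.4], 'conf': 0.87}, {'at': [299.1, 192.1], 'conf': 0.61}]
```

View pics/s4.png

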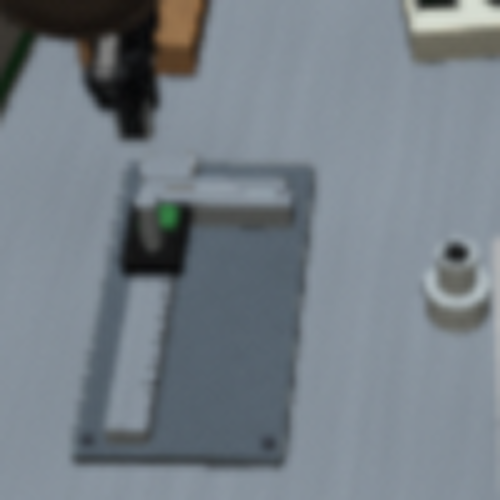

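The jaws are shut and the carriage sits against the fixed jaw at (160,225) in the crop. Next, the zero key.

Request:
carry_out(slide=[[-0.215, 0.298, 0], [-0.215, 0.298, 0], [-0.215, 0.298, 0], [-0.215, 0.298, 0], [-0.215, 0.298, 0], [-0.215, 0.298, 0.02], [-0.215, 0.298, 0.036], [-0.215, 0.298, 0.036]], roll=[-7.4, -7.4, -7.4, -7.4, -7.4, -7.4, -7.4, -7.4], claw=[0, 0, 0, 0, 0, 0, 0, 0])

```text
clock: 12.52
position: [472.2, -323.7, 280.9]
ee_rot: [0.996, 0.092, -0.002, -0.001]
contact_force: [0.9, 0.0, -0.2]
gripper_width: -0.5
grasp_force: 0.0
```

Request:
carry_out(slide=[[0, 0, 0], [0, 0, 0]], roll=[0, 0], claw=[0, 0])

```text
clock: 12.78
position: [473.8, -322.9, 284.0]
ee_rot: [0.996, 0.093, 0.001, 0.0]
contact_force: [0.9, 0.2, -0.7]
gripper_width: -0.1
grasp_force: 0.0
```

```bash
python3 -c "
from h import *
go(472.7,-324,61,100.6)"
```

```text
slide mm [-1.4  0.8 50. ] roll 0.11429118675607697 tcp [ 473.8 -322.9  284. ] F [ 0.9  0.2 -0.7] w -0.1 t 12.775 j6 2.07
```

Request:
carry_out(slide=[[-0.001, 0.001, 0.03], [-0.001, 0.001, 0.05], [-0.001, 0.001, 0.055], [-0.001, 0.001, 0.058], [-0.001, 0.001, 0.0595], [-0.001, 0.001, 0.0595], [-0.001, 0.001, 0.0595]], roll=[0, 0, 0, 0, 0, 0, 0], claw=[0, 0, 0, 0, 0, 0, 0])

```text
clock: 13.65
position: [472.4, -324.9, 224.6]
ee_rot: [0.996, 0.092, 0.001, 0.0]
contact_force: [-0.4, 3.0, 3.4]
gripper_width: 0.0
grasp_force: 1.9
```

Request:
carry_out(slide=[[0, 0, 0.0006], [0, 0, 0.0006]], roll=[0, 0], claw=[0, 0])

```text
clock: 13.9
position: [472.4, -324.9, 224.5]
ee_rot: [0.996, 0.093, 0.001, 0.0]
contact_force: [-0.4, 4.2, 8.1]
gripper_width: -0.1
grasp_force: 3.9
```

Request:
carry_out(slide=[[0, 0, -0.05], [0, 0, -0.1], [0, 0, -0.1]], roll=[0, 0, 0], claw=[0, 0, 0])

```text
clock: 14.28
position: [473.2, -325.7, 327.9]
ee_rot: [0.996, 0.093, 0.005, 0.003]
contact_force: [-0.7, -0.7, -0.5]
gripper_width: 0.5
grasp_force: 0.0
```

```bash
python3 -c "
from h import *
go(669,-12.5,110,93.2)"
```

```text
slide mm [ 249.8 -272.    45.3] roll 7.427562921989363 tcp [ 473.2 -325.7  327.9] F [-0.7 -0.7 -0.5] w 0.5 t 14.275 j6 2.08
```

Request:
carry_out(slide=[[0.25, -0.272, 0], [0.25, -0.272, 0], [0.25, -0.272, 0], [0.25, -0.272, 0], [0.25, -0.272, 0], [0.25, -0.272, 0], [0.25, -0.272, 0], [0.25, -0.272, 0]], roll=[7.4, 7.4, 7.4, 7.4, 7.4, 7.4, 7.4, 7.4], claw=[0.05, 0.05, 0.05, 0.05, 0.05, 0.05, 0.05, 0.05])

```text
clock: 15.28
position: [667.5, -11.7, 321.8]
ee_rot: [1.0, 0.028, -0.001, 0.0]
contact_force: [-1.0, -0.5, -0.3]
gripper_width: 50.0
grasp_force: 0.0
```

Request:
carry_out(slide=[[0, 0, 0], [0, 0, 0]], roll=[0, 0], claw=[0.05, 0.05])

```text
clock: 15.52
position: [667.3, -12.8, 323.5]
ee_rot: [1.0, 0.027, 0.0, -0.0]
contact_force: [-0.3, -0.0, 0.1]
gripper_width: 49.9
grasp_force: 0.0
```

```bash
python3 -c "
from h import *
go(669,-12.5,48,93.2)"
```

```text
slide mm [  1.7  -0.3 102.5] roll -0.09710436471232242 tcp [667.3 -12.8 323.5] F [-0.3 -0.   0.1] w 49.9 t 15.525 j6 1.4
```

Request:
carry_out(slide=[[0.001, 0, 0.05], [0.001, 0, 0.09], [0.001, 0, 0.102], [0.001, 0, 0.102], [0.001, 0, 0.102], [0.001, 0, 0.102], [0.001, 0, 0.102], [0.001, 0, 0.102]], roll=[0, 0, 0, 0, 0, 0, 0, 0], claw=[0.05, 0.05, 0.05, 0.03, 0.005, 0.005, 0.005, 0.005])

```text
clock: 16.52
position: [669.5, -11.5, 223.6]
ee_rot: [1.0, 0.028, 0.002, 0.0]
contact_force: [0.4, -0.7, 6.0]
gripper_width: 12.1
grasp_force: 58.7
```

Request:
carry_out(slide=[[0, -0.01, 0], [0, -0.025, 0], [0, -0.04, 0], [0, -0.055, 0], [0, -0.065, 0], [0, -0.067, 0], [0, -0.067, 0]], roll=[0, 0, 0, 0, 0, 0, 0], claw=[0.005, 0.005, 0.005, 0.005, 0.005, 0.005, 0.005])

```text
clock: 17.4
position: [665.7, 56.0, 223.6]
ee_rot: [1.0, 0.029, 0.002, -0.0]
contact_force: [-1.5, 1.0, 5.9]
gripper_width: 12.4
grasp_force: 59.1
```

Request:
carry_out(slide=[[0, 0, 0], [0, 0, 0], [0, 0, -0.04], [0, 0, -0.09], [0, 0, -0.1], [0, 0, -0.1]], roll=[0, 0, 0, 0, 0, 0], claw=[0.03, 0.03, 0.06, 0.06, 0.06, 0.06])

```text
clock: 18.15
position: [664.8, 55.3, 321.6]
ee_rot: [1.0, 0.028, 0.0, -0.0]
contact_force: [-1.2, 0.3, -0.3]
gripper_width: 60.1
grasp_force: 0.0
```

```bash
python3 -c "
from h import *
go(476,-5.5,90,3.2)
p=get_image('top'); save(p,'t5.png',(255,110,345,220),5)
for n in ('tube','thumb_post','jaw_face','anvil'): print(n,[(k['at'],k['conf'],at_z(p,k['at'],dict(tube=0,thumb_post=80).get(n,12)).round(1)) for k in place_of(p,n)])
K=np.array(p['mtx']);T=np.array(p['world_from_camera']);z=p['z_map'];c,r=np.meshgrid(np.arange(640),np.arange(400))
P=np.stack([(c-K[0,2])/K[0,0]*z,-(r-K[1,2])/K[1,1]*z,-z],-1)@T[:3,:3].T+T[:3,3]
k=(abs(P[...,0]-475)<50)&(abs(P[...,1]+5)<50)&(P[...,2]>45)&(P[...,2]<62)&(z>0);print(k.sum(),P[k].mean(0))"
```

```text
slide mm [-191.9   50.3   58.4] roll 89.9800656171486 tcp [664.8  55.3 321.6] F [-1.2  0.3 -0.3] w 60.1 t 18.15 j6 1.3
tube [([299.6, 193.0], 0.53, array([478.8,   1. ,   0. ])), ([413.2, 194.0], 0.21, array([ 480.7, -396.2,    0. ]))]
thumb_post [([285.1, 134.4], 0.64, array([665.6,  49.3,  80. ]))]
jaw_face [([298.8, 155.3], 0.67, array([609.1,   5.4,  12. ]))]
anvil [([155.5, 167.6], 0.4, array([558.6, 496.1,  12. ]))]
45 [474.81057373  -5.76707565  54.61477225]
```

View pics/t5.png

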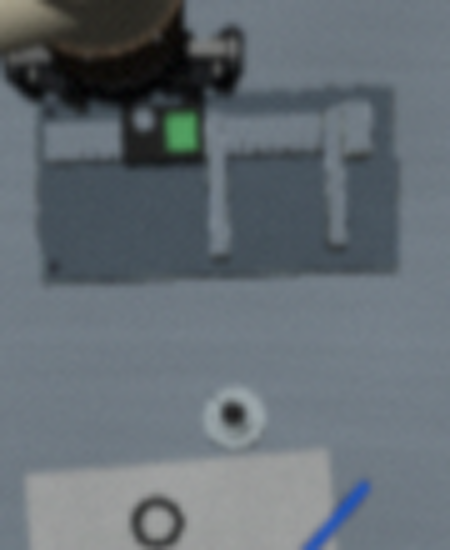

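The jaws are open by about 67 mm. The tube is unmoved at (235,413) in the crop, with the cap and pen clear of it.

Request:
carry_out(slide=[[-0.192, 0.05, 0], [-0.192, 0.05, 0], [-0.192, 0.05, 0], [-0.192, 0.05, 0.02], [-0.192, 0.05, 0.05], [-0.192, 0.05, 0.05], [-0.192, 0.05, 0.05]], roll=[0, 0, 0, 0, 0, 0, 0], claw=[0.06, 0.06, 0.06, 0.06, 0.06, 0.06, 0.06])

```text
clock: 19.27
position: [476.7, -5.1, 271.7]
ee_rot: [1.0, 0.028, 0.0, 0.0]
contact_force: [-1.4, 0.4, 0.3]
gripper_width: 59.8
grasp_force: 0.0
```

```bash
python3 -c "
from h import *
go(475.8,-5.5,31,93.2)"
```

```text
slide mm [-1.   0.4 67.7] roll 0.02948540322165627 tcp [476.7  -5.1 271.7] F [-1.4  0.4  0.3] w 59.8 t 19.275 j6 1.3
```

Request:
carry_out(slide=[[-0.001, 0, 0.03], [-0.001, 0, 0.055], [-0.001, 0, 0.067], [-0.001, 0, 0.067], [-0.001, 0, 0.067], [-0.001, 0, 0.067], [-0.001, 0, 0.067], [-0.001, 0, 0.067]], roll=[0, 0, 0, 0, 0, 0, 0, 0], claw=[0.06, 0.06, 0.06, 0.06, 0.035, 0.01, 0.01, 0.01])

```text
clock: 20.27
position: [475.5, -5.2, 205.4]
ee_rot: [1.0, 0.028, 0.001, -0.0]
contact_force: [-0.6, -0.8, 5.5]
gripper_width: 23.9
grasp_force: 58.8
```

Request:
carry_out(slide=[[0, 0, -0.02], [0, 0, -0.06], [0, 0, -0.08], [0, 0, -0.08]], roll=[0, 0, 0, 0], claw=[0.01, 0.01, 0.01, 0.01])

```text
clock: 20.78
position: [475.3, -5.2, 285.6]
ee_rot: [1.0, 0.028, 0.002, -0.001]
contact_force: [-0.2, 0.9, -2.2]
gripper_width: 24.0
grasp_force: 59.2
```

```bash
python3 -c "
from h import *
go(616.2,-44.5,75,93.2)
p=get_image('top'); q=get_image('side'); a=cv2.resize(p['img'][150:230,250:350],None,fx=4,fy=4); b=cv2.resize(q['img'][170:250,270:370],None,fx=4,fy=4)
cv2.imwrite('pics/g6.png',np.hstack([a,b])[:,:,::-1])"
```

```text
slide mm [138.4  47.1  38.1] roll -0.005809667937114682 tcp [475.3  -5.2 285.6] F [-0.2  0.9 -2.2] w 24.0 t 20.775 j6 1.29
```

View pics/g6.png

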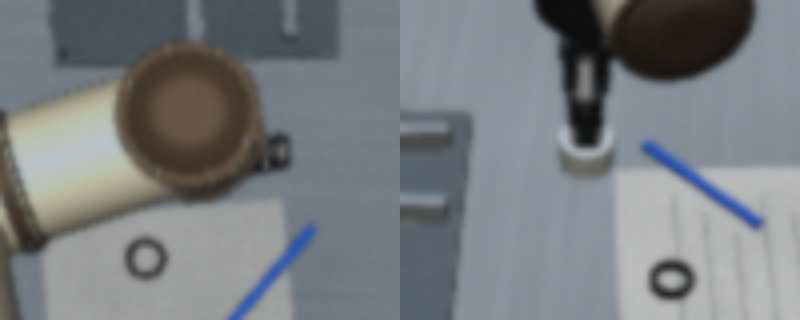

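The tube is held upright; its flange is at (585,150) in the side crop.

Request:
carry_out(slide=[[0.05, 0.02, 0], [0.1, 0.04, 0], [0.139, 0.046, 0], [0.139, 0.046, 0], [0.139, 0.046, 0.03], [0.139, 0.046, 0.05], [0.139, 0.046, 0.05], [0.139, 0.046, 0.05]], roll=[0, 0, 0, 0, 0, 0, 0, 0], claw=[0.01, 0.01, 0.01, 0.01, 0.01, 0.01, 0.01, 0.01])

```text
clock: 21.88
position: [616.3, -43.3, 234.5]
ee_rot: [1.0, 0.028, -0.0, 0.0]
contact_force: [0.8, 1.0, -0.6]
gripper_width: 24.1
grasp_force: 59.2
```

```bash
python3 -c "
from h import *
go(615.3,-42.5,217.9,93.2,0)"
```

```text
slide mm [-1.  -0.9 16.6] roll 0.029410143710833836 tcp [616.3 -43.3 234.5] F [ 0.8  1.  -0.6] w 24.1 t 21.875 j6 1.44
```

Request:
carry_out(slide=[[-0.001, -0.001, 0.01], [-0.001, -0.001, 0.015], [-0.001, -0.001, 0.0165], [-0.001, -0.001, 0.0165]], roll=[0, 0, 0, 0], claw=[0.01, 0.01, 0.01, 0.01])

```text
clock: 22.38
position: [615.5, -42.6, 217.9]
ee_rot: [1.0, 0.028, 0.0, 0.0]
contact_force: [0.6, -0.4, -1.2]
gripper_width: 23.7
grasp_force: 59.3
```

Request:
carry_out(slide=[[0, 0, 0.0007], [0, 0, 0.0007]], roll=[0, 0], claw=[0.01, 0.01])

```text
clock: 22.62
position: [615.6, -42.5, 217.5]
ee_rot: [1.0, 0.028, 0.0, -0.0]
contact_force: [-0.2, -0.5, 1.0]
gripper_width: 23.8
grasp_force: 59.4
```

Request:
carry_out(slide=[[0, 0, 0], [0, 0, 0], [0, 0, 0], [0, 0, -0.03], [0, 0, -0.08], [0, 0, -0.1], [0, 0, -0.1]], roll=[0, 0, 0, 0, 0, 0, 0], claw=[0.03, 0.045, 0.05, 0.05, 0.05, 0.05, 0.05])

```text
clock: 23.5
position: [615.7, -42.5, 319.1]
ee_rot: [1.0, 0.028, 0.002, -0.0]
contact_force: [0.7, 0.6, 0.3]
gripper_width: 50.0
grasp_force: 0.0
```

```bash
python3 -c "
from h import *
go(664.5,55.5,48,93.2)
q=get_image('side'); save(q,'s7.png',(225,165,325,265),5)"
```

```text
slide mm [ 53.8 -95.1  98.3] roll 0.004666882590697696 tcp [615.7 -42.5 319.1] F [0.7 0.6 0.3] w 50.0 t 23.5 j6 1.43
```

View pics/s7.png

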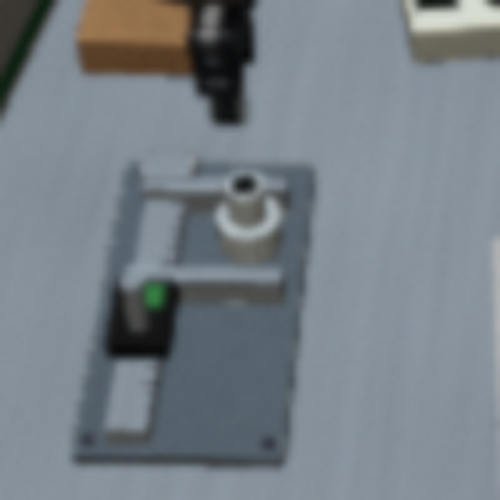

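The tube stands upright on the plate between the jaws at (248,215) in the crop.

Request:
carry_out(slide=[[0.04, -0.05, 0], [0.054, -0.095, 0], [0.054, -0.095, 0.03], [0.054, -0.095, 0.07], [0.054, -0.095, 0.098], [0.054, -0.095, 0.098], [0.054, -0.095, 0.098]], roll=[0, 0, 0, 0, 0, 0, 0], claw=[0.05, 0.05, 0.05, 0.05, 0.05, 0.05, 0.05])

```text
clock: 24.42
position: [664.3, 55.3, 219.2]
ee_rot: [1.0, 0.028, 0.0, 0.0]
contact_force: [-0.4, 0.0, 0.8]
gripper_width: 50.2
grasp_force: 0.0
```

Request:
carry_out(slide=[[0, 0, 0], [0, 0, 0], [0, 0, 0], [0, 0, 0], [0, 0.01, 0], [0, 0.018, 0], [0, 0.02, 0], [0, 0.02, 0]], roll=[0, 0, 0, 0, 0, 0, 0, 0], claw=[0.03, 0.005, 0.005, 0.005, 0.005, 0.005, 0.005, 0.005])

```text
clock: 25.42
position: [665.4, 35.2, 220.5]
ee_rot: [1.0, 0.028, 0.001, 0.0]
contact_force: [-1.2, -0.9, 5.7]
gripper_width: 12.3
grasp_force: 58.8
```

Request:
carry_out(slide=[[0, 0.001, 0], [0, 0.002, 0], [0, 0.003, 0], [0, 0.004, 0], [0, 0.005, 0], [0, 0.005, 0]], roll=[0, 0, 0, 0, 0, 0], claw=[0.005, 0.005, 0.005, 0.005, 0.005, 0.005])

```text
clock: 26.18
position: [665.7, 30.7, 220.5]
ee_rot: [1.0, 0.028, 0.001, -0.0]
contact_force: [-1.6, 1.0, 5.4]
gripper_width: 12.3
grasp_force: 58.8
```

Request:
carry_out(slide=[[0, 0.0007, 0], [0, 0.0007, 0]], roll=[0, 0], claw=[0.005, 0.005])

```text
clock: 26.42
position: [665.8, 30.1, 220.5]
ee_rot: [1.0, 0.028, 0.001, -0.0]
contact_force: [-2.6, 2.0, 5.5]
gripper_width: 12.3
grasp_force: 58.8
```

Request:
carry_out(slide=[[0, 0.0006, 0], [0, 0.0006, 0]], roll=[0, 0], claw=[0.005, 0.005])

```text
clock: 26.68
position: [665.8, 29.5, 220.5]
ee_rot: [1.0, 0.028, 0.001, -0.0]
contact_force: [-1.9, 1.8, 5.6]
gripper_width: 12.5
grasp_force: 58.8
```

```bash
python3 -c "
from h import *
for i in range(3):
    s=read_state();print(s['contact_force'].round(1),s['wrist_torque'].round(2),s['position'].round(1));get_image('side')"
```

```text
[-1.9  1.8  5.6] [0.43 0.47 0.01] [665.8  29.5 220.5]
[-1.2  1.5  5.7] [ 0.4   0.48 -0.03] [665.8  29.5 220.5]
[-1.4  2.   5.3] [ 0.41  0.42 -0.07] [665.8  29.5 220.5]
```

Request:
carry_out(slide=[[0, 0.0006, 0], [0, 0.0006, 0]], roll=[0, 0], claw=[0.005, 0.005])

```text
clock: 27.08
position: [665.8, 29.1, 220.5]
ee_rot: [1.0, 0.028, 0.001, -0.0]
contact_force: [-1.8, 3.1, 6.3]
gripper_width: 12.7
grasp_force: 58.9
```

```bash
python3 -c "
from h import *
for i in range(3):
    s=read_state();print(s['contact_force'].round(1),s['wrist_torque'].round(2),s['position'].round(1));get_image('side')"
```

```text
[-1.8  3.1  6.3] [0.63 0.43 0.04] [665.8  29.1 220.5]
[-2.2  2.9  6.2] [ 0.6   0.47 -0.01] [665.8  29.1 220.5]
[-1.7  3.2  6.9] [ 0.58  0.49 -0.02] [665.8  29.1 220.5]
```

Request:
carry_out(slide=[[0, 0, 0], [0, 0, 0], [0, 0, 0], [0, 0, -0.04], [0, 0, -0.09], [0, 0, -0.1], [0, 0, -0.1]], roll=[0, 0, 0, 0, 0, 0, 0], claw=[0.03, 0.04, 0.04, 0.04, 0.04, 0.02, 0])

```text
clock: 28.1
position: [665.4, 28.4, 319.6]
ee_rot: [1.0, 0.028, 0.001, -0.0]
contact_force: [-0.2, 0.5, -0.9]
gripper_width: 4.1
grasp_force: 0.0
```

```bash
python3 -c "
from h import *
go(483.5,-374,110,100.6)
q=get_image('side'); p=get_image('top')
a=cv2.resize(p['img'][110:190,255:345],None,fx=4.4,fy=4.4); b=cv2.resize(q['img'][180:260,235:325],None,fx=4.4,fy=4.4)
cv2.imwrite('pics/m8.png',np.hstack([a,b])[:,:,::-1])
K=np.array(p['mtx']);T=np.array(p['world_from_camera']);z=p['z_map'];c,r=np.meshgrid(np.arange(640),np.arange(400))
P=np.stack([(c-K[0,2])/K[0,0]*z,-(r-K[1,2])/K[1,1]*z,-z],-1)@T[:3,:3].T+T[:3,3]
k=(abs(P[...,0]-615)<40)&(abs(P[...,1]+44)<40)&(P[...,2]>57)&(P[...,2]<75)&(z>0);print(k.sum(),P[k].mean(0),P[k].min(0),P[k].max(0))"
```

```text
slide mm [-203.9  391.7   36.1] roll -7.421941150754833 tcp [665.4  28.4 319.6] F [-0.2  0.5 -0.9] w 4.1 t 28.1 j6 1.34
48 [614.63834378 -46.91418528  66.20176656] [602.29550491 -56.99669736  58.15071227] [628.57094899 -36.76926309  74.93976526]
```

View pics/m8.png

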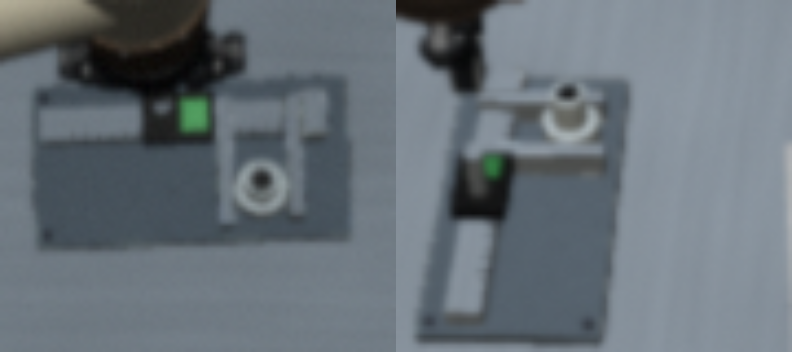

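The tube is snug between the two jaws at (262,187) in the crop, and the jaw looks square. Next, the record key.

Request:
carry_out(slide=[[-0.204, 0.392, 0], [-0.204, 0.392, 0], [-0.204, 0.392, 0], [-0.204, 0.392, 0], [-0.204, 0.392, 0], [-0.204, 0.392, 0], [-0.204, 0.392, 0.02], [-0.204, 0.392, 0.036]], roll=[-7.4, -7.4, -7.4, -7.4, -7.4, -7.4, -7.4, -7.4], claw=[0, 0, 0, 0, 0, 0, 0, 0])

```text
clock: 29.2
position: [481.3, -377.2, 280.6]
ee_rot: [0.996, 0.09, -0.001, -0.001]
contact_force: [0.3, 0.2, 0.4]
gripper_width: 0.0
grasp_force: 0.0
```

Request:
carry_out(slide=[[0, 0, 0], [0, 0, 0], [0, 0, 0]], roll=[0, 0, 0], claw=[0, 0, 0])

```text
clock: 29.58
position: [484.7, -373.3, 283.9]
ee_rot: [0.996, 0.093, 0.001, 0.0]
contact_force: [-0.3, -0.7, -0.7]
gripper_width: -0.0
grasp_force: 0.0
```

```bash
python3 -c "
from h import *
go(483.5,-374,51.4,100.6)"
```

```text
slide mm [-1.4  0.4 59.5] roll 0.12660068271009095 tcp [ 484.7 -373.3  283.9] F [-0.3 -0.7 -0.7] w -0.0 t 29.575 j6 2.15
```

Request:
carry_out(slide=[[-0.001, 0, 0.03], [-0.001, 0, 0.05], [-0.001, 0, 0.055], [-0.001, 0, 0.058], [-0.001, 0, 0.0595], [-0.001, 0, 0.06], [-0.001, 0, 0.06]], roll=[0, 0, 0, 0, 0, 0, 0], claw=[0, 0, 0, 0, 0, 0, 0])

```text
clock: 30.45
position: [483.1, -374.3, 224.5]
ee_rot: [0.996, 0.093, 0.001, 0.0]
contact_force: [-0.9, 3.4, 6.0]
gripper_width: -0.3
grasp_force: 2.9
```

Request:
carry_out(slide=[[0, 0, 0.0003], [0, 0, 0.0003]], roll=[0, 0], claw=[0, 0])

```text
clock: 30.7
position: [483.1, -374.3, 224.5]
ee_rot: [0.996, 0.093, 0.001, 0.0]
contact_force: [-0.3, 4.2, 7.0]
gripper_width: 0.2
grasp_force: 3.5
```

Request:
carry_out(slide=[[0, 0, -0.05], [0, 0, -0.1], [0, 0, -0.1]], roll=[0, 0, 0], claw=[0, 0, 0])

```text
clock: 31.08
position: [483.9, -375.3, 328.4]
ee_rot: [0.996, 0.093, 0.005, 0.003]
contact_force: [0.5, -0.5, -0.2]
gripper_width: -0.1
grasp_force: 0.0
```

```bash
cat >> h.py <<'E'
def blob(p,x,y,lo,hi,w=40):
    K=np.array(p['mtx']);T=np.array(p['world_from_camera']);z=p['z_map'];c,r=np.meshgrid(np.arange(640),np.arange(400))
    P=np.stack([(c-K[0,2])/K[0,0]*z,-(r-K[1,2])/K[1,1]*z,-z],-1)@T[:3,:3].T+T[:3,3]
    k=(abs(P[...,0]-x)<w)&(abs(P[...,1]-y)<w)&(P[...,2]>lo)&(P[...,2]<hi)&(z>0);print(k.sum(),P[k].mean(0).round(1) if k.any() else '')
E
python3 -c "
from h import *
p=get_image('top'); blob(p,615,-44,57,75); blob(p,666,30,70,90)
go(667,29.5,110,93.2)"
```

```text
47 [615.  -46.9  66.1]
16 [668.5  28.8  78.3]
slide mm [ 254.9 -363.8   42.5] roll 7.3884511674136775 tcp [ 483.1 -374.8  325.5] F [-0.7 -0.2 -1. ] w 0.1 t 31.125 j6 2.15
```

Request:
carry_out(slide=[[0.255, -0.364, 0], [0.255, -0.364, 0], [0.255, -0.364, 0], [0.255, -0.364, 0], [0.255, -0.364, 0], [0.255, -0.364, 0], [0.255, -0.364, 0], [0.255, -0.364, 0]], roll=[7.4, 7.4, 7.4, 7.4, 7.4, 7.4, 7.4, 7.4], claw=[0.05, 0.05, 0.05, 0.05, 0.05, 0.05, 0.05, 0.05])

```text
clock: 32.12
position: [667.4, 33.9, 320.6]
ee_rot: [1.0, 0.03, -0.001, 0.0]
contact_force: [-1.1, 0.1, -0.1]
gripper_width: 49.8
grasp_force: 0.0
```

Request:
carry_out(slide=[[0, 0, 0], [0, 0, 0], [0, 0, 0]], roll=[0, 0, 0], claw=[0.05, 0.05, 0.05])

```text
clock: 32.5
position: [666.0, 28.7, 322.9]
ee_rot: [1.0, 0.027, -0.0, 0.0]
contact_force: [0.0, -0.8, -0.3]
gripper_width: 50.0
grasp_force: 0.0
```

```bash
python3 -c "
from h import *
go(668,29.2,48,93.2)"
```

```text
slide mm [  2.   -0.4 101.9] roll -0.11115363865155814 tcp [666.   28.7 322.9] F [ 0.  -0.8 -0.3] w 50.0 t 32.5 j6 1.34
```

Request:
carry_out(slide=[[0.001, -0.0015, 0.05], [0.001, -0.0015, 0.09], [0.001, -0.0015, 0.102], [0.001, -0.0015, 0.102], [0.001, -0.0015, 0.102], [0.001, -0.0015, 0.102], [0.001, -0.0015, 0.102], [0.001, -0.0015, 0.102]], roll=[0, 0, 0, 0, 0, 0, 0, 0], claw=[0.05, 0.05, 0.05, 0.03, 0.005, 0.005, 0.005, 0.005])

```text
clock: 33.5
position: [668.1, 31.7, 223.1]
ee_rot: [1.0, 0.028, 0.002, -0.0]
contact_force: [-0.9, -1.3, 6.4]
gripper_width: 12.1
grasp_force: 58.7
```

Request:
carry_out(slide=[[0, -0.005, 0], [0, -0.015, 0], [0, -0.025, 0], [0, -0.025, 0], [0, -0.025, 0], [0, -0.025, 0]], roll=[0, 0, 0, 0, 0, 0], claw=[0.005, 0.005, 0.005, 0.005, 0.03, 0.03])

```text
clock: 34.25
position: [665.6, 56.7, 220.4]
ee_rot: [1.0, 0.028, -0.0, -0.0]
contact_force: [0.8, 0.3, -0.2]
gripper_width: 30.0
grasp_force: 0.0
```

Request:
carry_out(slide=[[0, 0, -0.04], [0, 0, -0.09], [0, 0, -0.1], [0, 0, -0.1]], roll=[0, 0, 0, 0], claw=[0.05, 0.05, 0.05, 0.05])

```text
clock: 34.75
position: [665.7, 56.6, 321.1]
ee_rot: [1.0, 0.028, 0.0, -0.0]
contact_force: [0.2, -0.3, -1.5]
gripper_width: 49.9
grasp_force: 0.0
```

```bash
python3 -c "
from h import *
p=get_image('top'); blob(p,615,-44,57,75); blob(p,666,50,70,90)
go(616,-46.3,217.3,93.2,0)"
```

```text
46 [614.7 -46.8  67. ]
17 [666.6  57.7  79.2]
slide mm [-54.9 100.  102.4] roll -0.031353044460388446 tcp [665.5  56.6 319.6] F [-0.3  0.2 -0.2] w 50.4 t 34.8 j6 1.3
```

Request:
carry_out(slide=[[-0.04, 0.05, 0], [-0.055, 0.1, 0], [-0.055, 0.1, 0.0], [-0.055, 0.1, 0.04], [-0.055, 0.1, 0.08], [-0.055, 0.1, 0.1], [-0.055, 0.1, 0.1]], roll=[0, 0, 0, 0, 0, 0, 0], claw=[0.05, 0.05, 0.05, 0.05, 0.05, 0.05, 0.05])

```text
clock: 35.67
position: [615.9, -45.8, 217.4]
ee_rot: [1.0, 0.028, -0.003, 0.0]
contact_force: [1.1, 0.4, 1.6]
gripper_width: 50.3
grasp_force: 0.0
```

Request:
carry_out(slide=[[0, 0, 0], [0, 0, 0], [0, 0, 0], [0, 0, 0], [0, 0, 0]], roll=[0, 0, 0, 0, 0], claw=[0.035, 0.01, 0.01, 0.01, 0.01])

```text
clock: 36.3
position: [617.0, -46.0, 221.9]
ee_rot: [1.0, 0.028, 0.001, -0.0]
contact_force: [-0.9, 1.2, 5.3]
gripper_width: 23.4
grasp_force: 59.4
```

Request:
carry_out(slide=[[0, 0, -0.02], [0, 0, -0.06], [0, 0, -0.1], [0, 0, -0.1]], roll=[0, 0, 0, 0], claw=[0.01, 0.01, 0.01, 0.01])

```text
clock: 36.8
position: [617.2, -46.3, 324.2]
ee_rot: [1.0, 0.028, 0.003, -0.0]
contact_force: [0.9, -0.1, -2.0]
gripper_width: 23.5
grasp_force: 59.0
```

```bash
python3 -c "
from h import *
p=get_image('top'); m=p['img'][150:220,165:240]
for n in('top','side'):
    q=get_image(n); print([(k['at'],k['conf'],at_z(q,k['at'],0).round(1)) for k in place_of(q,'tray')])
go(500,345,290,93.2,0)"
```

```text
[([202.8, 184.9], 0.89, array([502.4, 336.2,   0. ]))]
[([293.6, 323.1], 0.76, array([507.4, 336.6,   0. ]))]
slide mm [ -94.1 -397.1   29.3] roll -0.019906653466705393 tcp [616.1 -46.3 318.9] F [-0.6  0.1 -0.5] w 24.0 t 37.05 j6 1.44
```

Request:
carry_out(slide=[[-0.09, -0.39, 0], [-0.09, -0.39, 0], [-0.09, -0.39, 0], [-0.09, -0.39, 0], [-0.09, -0.39, 0], [-0.09, -0.39, 0], [-0.09, -0.39, 0], [-0.09, -0.39, 0.03]], roll=[0, 0, 0, 0, 0, 0, 0, 0], claw=[0.01, 0.01, 0.01, 0.01, 0.01, 0.01, 0.01, 0.01])

```text
clock: 38.05
position: [504.9, 340.6, 291.7]
ee_rot: [1.0, 0.03, 0.002, -0.001]
contact_force: [0.1, -0.1, -1.2]
gripper_width: 23.8
grasp_force: 59.2
```

Request:
carry_out(slide=[[0, 0, 0], [0, 0, 0], [0, 0, 0]], roll=[0, 0, 0], claw=[0.01, 0.01, 0.01])

```text
clock: 38.42
position: [505.6, 337.8, 291.9]
ee_rot: [1.0, 0.027, 0.001, -0.001]
contact_force: [0.2, -1.0, -1.0]
gripper_width: 23.5
grasp_force: 59.2
```

```bash
python3 -c "
from h import *
go(504,338,215,None,0)
p=get_image('side'); save(p,'y9.png',(230,240,370,370),4)"
```

```text
slide mm [-1.7 -0.2 76.9] roll None tcp [505.6 337.8 291.9] F [ 0.2 -1.  -1. ] w 23.5 t 38.425 j6 0.77
```

View pics/y9.png

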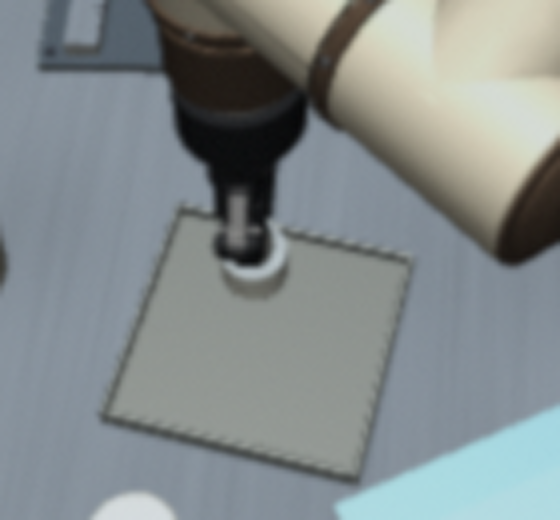

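The tube is over the tray. Its elevated flange shows at (255,255), which projects to about the tray centre. I lower it gently.

Request:
carry_out(slide=[[-0.001, 0, 0.04], [-0.001, 0, 0.065], [-0.001, 0, 0.073], [-0.001, 0, 0.076], [-0.001, 0, 0.0765], [-0.001, 0, 0.0765]], roll=[0, 0, 0, 0, 0, 0], claw=[0.01, 0.01, 0.01, 0.01, 0.01, 0.01])

```text
clock: 39.22
position: [504.2, 338.3, 215.4]
ee_rot: [1.0, 0.028, 0.001, -0.001]
contact_force: [-0.3, 0.2, -0.9]
gripper_width: 24.0
grasp_force: 59.2
```

Request:
carry_out(slide=[[0, 0, 0.001], [0, 0, 0.001]], roll=[0, 0], claw=[0.01, 0.01])

```text
clock: 39.48
position: [504.2, 338.3, 214.0]
ee_rot: [1.0, 0.028, 0.0, -0.0]
contact_force: [-0.4, 0.1, 1.5]
gripper_width: 24.0
grasp_force: 59.7
```

Contact. I release, lift and check.

Request:
carry_out(slide=[[0, 0, 0], [0, 0, 0], [0, 0, 0], [0, 0, -0.04], [0, 0, -0.09], [0, 0, -0.11], [0, 0, -0.11]], roll=[0, 0, 0, 0, 0, 0, 0], claw=[0.035, 0.05, 0.05, 0.05, 0.05, 0.05, 0.05])

```text
clock: 40.35
position: [504.2, 338.3, 325.2]
ee_rot: [1.0, 0.028, 0.002, -0.002]
contact_force: [-0.5, -1.0, -1.2]
gripper_width: 49.7
grasp_force: 0.0
```

```bash
python3 -c "
from h import *
p=get_image('side'); blob(p,504,338,50,70); blob(get_image('top'),666,57,70,90)
go(667,57.5,110,93.2)"
```

```text
86 [502.5 338.7  58. ]
17 [666.5  57.7  79.4]
slide mm [147.7 288.9  39.2] roll -0.025449554382021233 tcp [503.6 337.8 322.2] F [-0.5 -0.4 -0.4] w 49.8 t 40.45 j6 0.77
```

Request:
carry_out(slide=[[0.148, 0.289, 0], [0.148, 0.289, 0], [0.148, 0.289, 0], [0.148, 0.289, 0], [0.148, 0.289, 0], [0.148, 0.289, 0], [0.148, 0.289, 0], [0.148, 0.289, 0]], roll=[0, 0, 0, 0, 0, 0, 0, 0], claw=[0.05, 0.05, 0.05, 0.05, 0.05, 0.05, 0.05, 0.05])

```text
clock: 41.45
position: [667.3, 59.1, 322.5]
ee_rot: [1.0, 0.029, -0.001, 0.0]
contact_force: [-0.6, 0.4, -0.5]
gripper_width: 50.2
grasp_force: 0.0
```

Request:
carry_out(slide=[[0, 0, 0], [0, 0, 0]], roll=[0, 0], claw=[0.05, 0.05])

```text
clock: 41.7
position: [667.5, 59.0, 323.6]
ee_rot: [1.0, 0.029, 0.0, -0.0]
contact_force: [-0.4, -0.2, 0.2]
gripper_width: 50.0
grasp_force: 0.0
```

```bash
python3 -c "
from h import *
go(666.5,57,48,93.2)"
```

```text
slide mm [ -1.2   2.  102.6] roll 0.0987710510351576 tcp [667.5  59.  323.6] F [-0.4 -0.2  0.2] w 50.0 t 41.7 j6 1.3
```

Request:
carry_out(slide=[[-0.001, 0.002, 0.05], [-0.001, 0.002, 0.09], [-0.001, 0.002, 0.102], [-0.001, 0.002, 0.102], [-0.001, 0.002, 0.102], [-0.001, 0.002, 0.102], [-0.001, 0.002, 0.102], [-0.001, 0.002, 0.102]], roll=[0, 0, 0, 0, 0, 0, 0, 0], claw=[0.05, 0.05, 0.05, 0.03, 0.005, 0.005, 0.005, 0.005])

```text
clock: 42.7
position: [667.7, 56.1, 223.6]
ee_rot: [1.0, 0.028, 0.002, -0.0]
contact_force: [-1.6, 2.5, 5.2]
gripper_width: 12.3
grasp_force: 58.8
```

Request:
carry_out(slide=[[0, 0.01, 0], [0, 0.025, 0], [0, 0.04, 0], [0, 0.055, 0], [0, 0.063, 0], [0, 0.065, 0], [0, 0.065, 0]], roll=[0, 0, 0, 0, 0, 0, 0], claw=[0.005, 0.005, 0.005, 0.005, 0.005, 0.005, 0.005])

```text
clock: 43.58
position: [671.5, -9.5, 223.5]
ee_rot: [1.0, 0.028, 0.002, 0.0]
contact_force: [1.7, -1.0, 6.1]
gripper_width: 12.4
grasp_force: 59.0
```

Request:
carry_out(slide=[[0, 0.001, 0], [0, 0.002, 0], [0, 0.0025, 0], [0, 0.0025, 0]], roll=[0, 0, 0, 0], claw=[0.005, 0.005, 0.005, 0.005])

```text
clock: 44.08
position: [671.6, -11.5, 223.6]
ee_rot: [1.0, 0.028, 0.002, -0.0]
contact_force: [-0.1, 1.1, 6.5]
gripper_width: 12.5
grasp_force: 59.1
```

Request:
carry_out(slide=[[0, 0.0008, 0], [0, 0.0008, 0]], roll=[0, 0], claw=[0.005, 0.005])

```text
clock: 44.32
position: [671.6, -12.0, 223.5]
ee_rot: [1.0, 0.028, 0.002, -0.0]
contact_force: [-0.2, 1.8, 6.3]
gripper_width: 12.2
grasp_force: 59.1
```

Request:
carry_out(slide=[[0, 0.0008, 0], [0, 0.0008, 0]], roll=[0, 0], claw=[0.005, 0.005])

```text
clock: 44.58
position: [671.6, -12.2, 223.6]
ee_rot: [1.0, 0.028, 0.002, -0.001]
contact_force: [-1.7, 3.8, 7.0]
gripper_width: 11.9
grasp_force: 59.2
```

Request:
carry_out(slide=[[0, 0.0005, 0], [0, 0.0005, 0]], roll=[0, 0], claw=[0.005, 0.005])

```text
clock: 44.82
position: [671.6, -12.3, 223.6]
ee_rot: [1.0, 0.028, 0.002, -0.001]
contact_force: [-0.5, 5.3, 6.8]
gripper_width: 12.2
grasp_force: 59.2
```

Closed against a stop, as before. I release, lift and go to the power key.

Request:
carry_out(slide=[[0, 0, 0], [0, 0, 0], [0, 0, 0], [0, 0, -0.03], [0, 0, -0.09], [0, 0, -0.1], [0, 0, -0.1], [0, 0, -0.1]], roll=[0, 0, 0, 0, 0, 0, 0, 0], claw=[0.03, 0.04, 0.04, 0.04, 0.04, 0.02, 0, 0])

```text
clock: 45.82
position: [670.3, -13.9, 319.2]
ee_rot: [1.0, 0.028, -0.002, 0.0]
contact_force: [0.5, 0.0, 0.7]
gripper_width: -0.0
grasp_force: 0.0
```

```bash
python3 -c "
from h import *
p=get_image('side'); blob(p,504,338,50,70);save(p,'z10.png',(225,165,365,365),3)
go(463,-278,110,100.6)"
```

```text
39 [518.3 303.7  56.3]
slide mm [-221.6  252.2   37. ] roll -7.427082929089636 tcp [670.4 -13.9 319.1] F [-0.9 -0.1 -0.7] w 0.0 t 45.875 j6 1.41
```

View pics/z10.png

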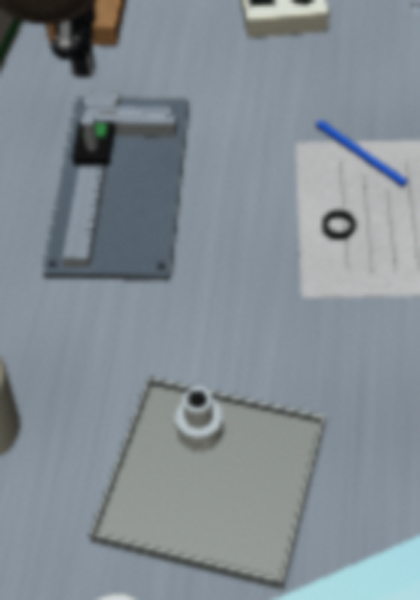

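The jaws are closed. The tube was knocked within the tray to about (200,410) in the crop, where it is still upright and inside. I'll verify it after the power press.

Request:
carry_out(slide=[[-0.222, 0.252, 0], [-0.222, 0.252, 0], [-0.222, 0.252, 0], [-0.222, 0.252, 0], [-0.222, 0.252, 0], [-0.222, 0.252, 0.02], [-0.222, 0.252, 0.036], [-0.222, 0.252, 0.036]], roll=[-7.4, -7.4, -7.4, -7.4, -7.4, -7.4, -7.4, -7.4], claw=[0, 0, 0, 0, 0, 0, 0, 0])

```text
clock: 46.88
position: [462.4, -277.9, 283.1]
ee_rot: [0.996, 0.092, -0.002, -0.001]
contact_force: [-0.2, -0.6, 0.5]
gripper_width: -0.1
grasp_force: 0.0
```

Request:
carry_out(slide=[[0, 0, 0], [0, 0, 0], [0, 0, 0]], roll=[0, 0, 0], claw=[0, 0, 0])

```text
clock: 47.25
position: [463.6, -277.5, 285.8]
ee_rot: [0.996, 0.093, 0.0, 0.0]
contact_force: [-0.9, -0.3, 0.3]
gripper_width: -0.3
grasp_force: 0.0
```

```bash
python3 -c "
from h import *
go(463,-278,51.4,100.6)
for n in('top','side'): q=get_image(n);blob(q,518,303,45,75,55);print([(k['at'],k['conf'],at_z(q,k['at'],4).round(1)) for k in place_of(q,'tube')]);blob(q,670,-13,70,90,25)
p=get_image('top');save(p,'u11.png',(165,145,245,225),6)"
```

```text
slide mm [-0.8  0.4 61.4] roll 0.03974775706899436 tcp [ 463.6 -277.5  285.8] F [-0.9 -0.3  0.3] w -0.3 t 47.25 j6 2.0
53 [517.5 294.6  58.1]
[([210.9, 178.5], 0.46, array([524.7, 308. ,   4. ]))]
16 [670.7 -11.7  79.2]
90 [518.  298.3  56.6]
[([291.6, 306.9], 0.69, array([518.1, 291.4,   4. ]))]
23 [672.  -10.7  77.3]
```

View pics/u11.png

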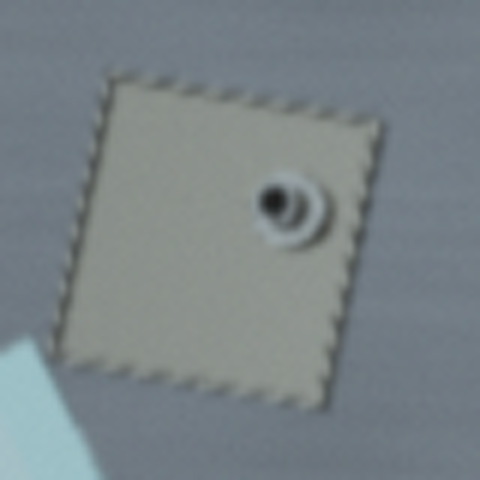

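The tube stands upright in the tray. Its foot is at (290,210) in the crop, about 34 mm from the right outer wall, so it is within limits. Now the power press.

Request:
carry_out(slide=[[-0.001, 0, 0.03], [-0.001, 0, 0.05], [-0.001, 0, 0.057], [-0.001, 0, 0.06], [-0.001, 0, 0.0615], [-0.001, 0, 0.062], [-0.001, 0, 0.062]], roll=[0, 0, 0, 0, 0, 0, 0], claw=[0, 0, 0, 0, 0, 0, 0])

```text
clock: 48.38
position: [462.1, -277.9, 224.5]
ee_rot: [0.996, 0.092, 0.0, 0.0]
contact_force: [-2.5, 2.2, 5.6]
gripper_width: 0.0
grasp_force: 2.8
```

Request:
carry_out(slide=[[0, 0, 0.0003], [0, 0, 0.0003]], roll=[0, 0], claw=[0, 0])

```text
clock: 48.62
position: [462.1, -277.9, 224.4]
ee_rot: [0.996, 0.092, 0.0, 0.0]
contact_force: [-3.4, 1.6, 7.0]
gripper_width: -0.0
grasp_force: 3.6
```

Request:
carry_out(slide=[[0, 0, -0.04], [0, 0, -0.1], [0, 0, -0.12], [0, 0, -0.12], [0, 0, -0.12]], roll=[0, 0, 0, 0, 0], claw=[0, 0, 0, 0, 0])

```text
clock: 49.25
position: [462.0, -277.8, 342.1]
ee_rot: [0.996, 0.092, -0.0, -0.0]
contact_force: [0.0, -0.1, 0.3]
gripper_width: 0.2
grasp_force: 0.0
```

```bash
python3 -c "
from h import *
q=get_image('side');blob(q,518,298,45,75,55);blob(q,670,-13,70,90,25)
print(read_state()['contact_force']); print(job_done())"
```

```text
90 [518.2 298.5  56.9]
22 [672.1 -10.   78.2]
[ 0.23535735 -1.40058425  0.03558991]
the job is handed in; nothing more can be done
None
```

I handed the job in at about 49 s; no verdict came back. The one part present, the spacer tube, was measured and recorded and stands upright in the tray, where it was knocked aside but stayed inside; the jaws are closed and the readout was switched off.

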